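Press a stretcher-frame joint home in the ratchet bench press

ROBOT

A 7-joint arm with a two-finger parallel gripper is mounted at the origin on the work surface. World frame = base frame: x ahead of the robot, y to its left, z up, the work surface at z = 0. Lengths are in mm, angles in rad, forces in N, time in s.
With the tool pointing down it reaches from about 425 to 950 mm from the base axis. Payload 4.7 kg.
Tool frame: the origin (TCP) lies on the centre line of the jaws, within the pads' length; the fingertips stand robot.tip_extent ahead of it and the grasp point (between the pads) lies 3 mm ahead of it (robot.tip_extent is the distance from the TCP to the fingertips, in mm); z points along the fingers, y is the direction in which the jaws open and shut (so a half turn about z gives the same grasp; the last joint's range is limited). The gripper opens to 85 mm and grips with 20 to 120 N. Pads are 22 mm wide; open, the fingers measure 114 mm over their backs; the gripper's body (76 mm by 85 mm) begins 54 mm behind the grasp point. The pads swing forward as they close: fully open they stand 13 mm farther back than shut.
Start: joints at [-1.305, 0.469, -0.049, 1.532, 0.024, 1.141, -0.082], TCP at [196.079, 645.909, 253.335] pointing down, gripper open.
Joint ranges: [-2.59, 2.59], [-0.33, 1.99], [-1.39, 1.29], [0.1, 2.45], [-1.04, 4.18], [0.21, 1.99], [-2.66, 2.66]. Speed limits (rad/s): [2.57, 2.57, 3.14, 3.14, 3.14, 3.14, 3.14].

INTERFACE

Orientations are given as a unit quaternion [x, y, z, w].
In Python, from plant import monitor, optics, robot gives the robot as it stands.
- The arm moves only by the tool jog_arm, never from a script. Its argument "deltas" is a list of rows, each a list of 5 numbers: the closure in counts, from 0 (fully open) to 255 (shut), then the shift along the tool's x, y, z in m, then the turn about the tool's z in units of 6 degrees (1.0 is 6 degrees). In form: [[fingers, dx, dy, dz, roll], ...]. A call has 1 to 12 rows; each row is the pose to reach, as a shift and turn from the pose commanded when the call began, along the tool's axes at that moment; what a row does not reach only later rows make up. A row lasts 1/8 s, in which the tool goes at most 62.5 mm and 10.7 degrees, less where a joint would pass 70% of its speed; a pose out of reach is approached as far as the arm can. A call with a gripper value outside its range is refused whole. The fingers move at their own pace and stop on an object; the grip force is fixed at half the most. Time passes only in rows, so rows that repeat a pose let the fingers close. It gives the time, the measured TCP pose, the force and the opening at its end, in the units of the state.
- monitor.sense(): the state, without advancing time (a new reading comes with each control period).
- optics.snapshot(name): name is "scene" or "top" or "wrist"; returns (picture, depth): 480x640x3 uint8, blue, green, red; 480x640 float32, mm along the optical axis (not along the pixel's ray), 0 where there is no reading.
- optics.camera_params(name): a dict with "mtx" (3x3 intrinsics, pixels), "eye" and "attitude" of the camera in the world; the wrist camera has in their place "tool_from_camera" (4x4, takes a point from camera to tool coordinates, whose origin is the TCP and whose axes are the flange's). Camera axes: x right, y down, z forward; pixel columns grow to the right and rows downward; lengths in mm; the calibration is good to about 2 mm. The wrist camera is an equidistant fisheye: a pixel r from the principal point sees the ray r / f radians off the axis. A picture is of the moment at which its call begins: read the wrist's pose just before it. camera_params takes no time and is no camera call.
- robot.close_job(): hands the job in, once; it reports no verdict.
The state is a dict: "t": time; "joint_pos": joint angles; "joint_velocities": joint speeds; "joint_efforts": joint torques, N m; "tcp_pos": TCP position; "tcp_rot": TCP orientation; "ft_force": force on the tool from outside, world axes, zero at the start; "torque": the same for the moment, N m; "opening": opening from 0.0 (shut) to 1.0 (fully open).
Only numpy, scipy, OpenCV 4.12 (cv2) and the standard library are available. Lean on these libraries where they do the work, as an engineer would, in place of code of your own. Each camera call takes 0.05 s, during which the arm holds its last target.

TASK

With the pawl left down on the ratchet wheel, wind the knob of the bench press clockwise (seen from above), click by click, until its sprung jaw has pushed the bar of the embroidery stretcher frame fully home, shoulder flush on the slotted side bar, and you feel the knob stiffen as the joint is pressed up firmly, but no harder or the wood bruises. Then throw the pawl back off the wheel so that it stays back, turn the knob back to its stop, and let go. Do not force the knob back while the pawl is down, and leave the other things on the table where they are.

Things in the scene. Friction and masses are not known exactly. Their poses are not given: they have to be found in the camera images.
- jig: The bench press: a grey base plate 12 mm thick, 150 x 440 mm (long along its y), fixed to the table, with an ear under the pawl. Origin on the knob's axis at table height; x points away from the robot at yaw 0, y along the jaw's travel (the jaw moves towards +y when wound), z up.
- knob (a joint): Angle of the knob with its ratchet wheel, rad, about the vertical axis: 0 at its stop (fully wound back), growing as it turns clockwise seen from above. 12 saw teeth on the wheel's top: a click every 0.524 rad (about 0.02 before each multiple); between clicks it can slip back to the last one. One radian moves the jaw 24 mm. Friction 0.03 N m plus 0.08 per rad/s.
- knob_grip (a point): Middle of the knob's grip, on the turning axis, 81 mm above the table. The grip is a black upright bar, 54 mm long, 14 mm thick, 34 mm tall, on a 26 mm stem over a 104 mm ratchet wheel whose teeth reach 46 mm above the table. Its length lies along this point's x axis: along the press's x when the knob is at 0. Pressing home takes 1.5 to 2.6 rad, so two or more grasps.
- pawl (a joint): Angle of the pawl, rad: about 0 when its toe lies in the wheel's teeth (up to 0.1 while riding over a tooth), 1.35 thrown fully back against its stop. It is held only by its weight: past about 0.55 it falls back by itself and stays; short of that it drops on the wheel again. It blocks turning back while down.
- pawl_ball (a point): Centre of the black 24 mm ball on the pawl's 8 mm upright handle, 57 mm from its hinge. The hinge is level, along the press's y, at (95, -42) mm from the knob's axis in the press's frame, 58 mm above the table. Pawl down, the ball leans 20 mm towards -x, 112 mm above the table, over the 92 mm level arm to the wheel; throw it to +x (0.03 N m, up to 0.2 with the jaw loaded).
- jaw: The jaw block (dark steel, 44 x 20 x 28 mm) driven along the press's y. Origin under its middle. In front of it (+y) is a white sprung pad on an adjusting screw, set differently each time: the pad's front face, spring relaxed, stands 23 to 29 mm along +y from the jaw's origin and keeps that during the work. The pad yields 1 mm per 6 N, 7.5 mm at most.
- corner: The frame's slotted side bar (wood, 112 mm along x, 40 mm along y, 22 mm tall) fixed on the press. Origin under the middle of its -y face, the one that the bar's shoulder must meet; axes parallel to the press's. Its place along the press varies.
- bar: The frame's bar, body 38 x 90 x 22 mm (x, y, z), with a tongue running into the slot. Origin under its shoulder; the pad pushes the end 90 mm towards -y. Slides along y only, dry friction 8 N (0.2 N m at the knob), stops hard when home and stays there. Pressed up firmly means 12 N or more when home (0.1 N m over the sliding torque); 25 N (0.4 N m over it) bruises it.
- bar_shoulder (a point): Middle of the shoulder of the frame's bar, the +y end of the bar's body. It starts 20 to 32 mm short of the side bar's face; fully home it touches that face: its y in the corner's frame is then 0.
- pin_tin: Bystander: round blue pin tin, 80 mm across, 22 mm tall. Origin under its middle.
- spool: Bystander: white thread spool core, standing, 36 mm across, 50 mm tall. Origin under its middle.
- basket: Bystander: white open basket 120 x 200 x 60 mm with a wooden spool in it. Origin under its middle.

How it is judged:
By the outcome, as a careful person would: the job done as asked, in the order asked, and still so for the second after the job is handed in, with the robot touching nothing.
It also fails if it takes over 72 s, if anything falls off the work surface, if the arm or the gripper's body presses on something with over 40 N, if the wrist force passes 120 N, or if a joint passes its speed limit or range.

## Working session

There is one attempt and no reset: what is moved stays moved. The work goes in short steps, Python scripts to look and compute and a tool call to move; the robot and the scene stay as the last step left them, time stands still between calls to the robot, and variables do not carry over. Pictures are saved under pics/ and viewed, and the job is handed in when it is done.

Besides the shell and the picture viewer there is one more tool, called after "Emit:" as name([rows], argument=value, ...), one row to a line, values as JSON. jog_arm: Moves the arm, as the interface text tells. Its arguments: {"type":"object","properties":{"deltas":{"type":"array","items":{"type":"array","items":{"type":"number"}}}},"required":["deltas"]}

```bash
ls; mkdir -p pics; python3 - <<'E'
from plant import monitor, optics, robot
import cv2
print(robot.tip_extent)
print(monitor.sense())
for n in("scene","top","wrist"):
    p,d=optics.snapshot(n); cv2.imwrite(f"pics/{n}0.png",p); 
    import numpy as np; np.save(f"pics/{n}0.npy",d)
    print(n,optics.camera_params(n))
E
```

```text
pics
22.0
{'t': 0.0, 'joint_pos': array([-1.30485597,  0.46947568, -0.04862022,  1.53370066,  0.02403944,
        1.14092238, -0.0823048 ]), 'joint_velocities': array([ 0.00023717, -0.00077629,  0.00019807, -0.00056106, -0.0006716 ,
       -0.00109064,  0.00113667]), 'joint_efforts': array([-2.72822763e-04, -5.10315442e+01, -4.64705878e-02, -2.37710166e+01,
        1.07383556e-02,  7.45797384e-03,  7.11967914e-06]), 'tcp_pos': array([195.9511855 , 645.38312614, 252.23546749]), 'tcp_rot': array([ 1.46874730e-01,  9.89154633e-01, -9.51719469e-04, -1.40785620e-04]), 'ft_force': array([ 0.13522123, -0.3653026 , -0.0027893 ]), 'torque': array([-0.02364819,  0.0054837 , -0.01780327]), 'opening': 1.0002388889757055}
scene {'mtx': array([[456.64088257,   0.        , 326.36062735],
       [  0.        , 456.64088257, 240.08443443],
       [  0.        ,   0.        ,   1.        ]]), 'eye': array([805.80184923, 445.67644586, 797.90199152]), 'attitude': array([ 0.23711036,  0.91462121, -0.31680034, -0.08297142])}
top {'mtx': array([[523.70561771,   0.        , 325.55754196],
       [  0.        , 523.70561771, 238.95363199],
       [  0.        ,   0.        ,   1.        ]]), 'eye': array([ 390.07553379,  -24.68232688, 1196.55309934]), 'attitude': array([ 0.71029153, -0.70118538,  0.05227783, -0.0330458 ])}
wrist {'mtx': array([[371.64829954,   0.        , 320.89376022],
       [  0.        , 371.64829954, 238.14060752],
       [  0.        ,   0.        ,   1.        ]]), 'tool_from_camera': array([[-5.42093214e-05, -9.57773161e-01, -2.87524903e-01,
         7.19936813e+01],
       [ 9.99999594e-01, -3.10629401e-04,  8.46198717e-04,
        -1.27485790e+00],
       [-8.99780108e-04, -2.87524740e-01,  9.57772788e-01,
        -1.20858009e+02],
       [ 0.00000000e+00,  0.00000000e+00,  0.00000000e+00,
         1.00000000e+00]])}
```

View pics/scene0.png

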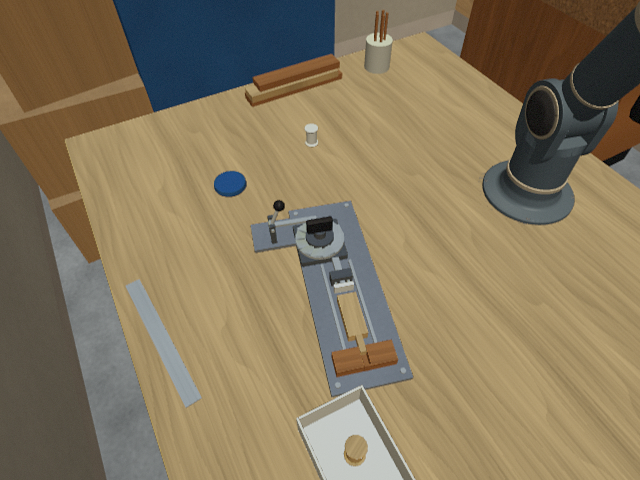

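View pics/top0.png

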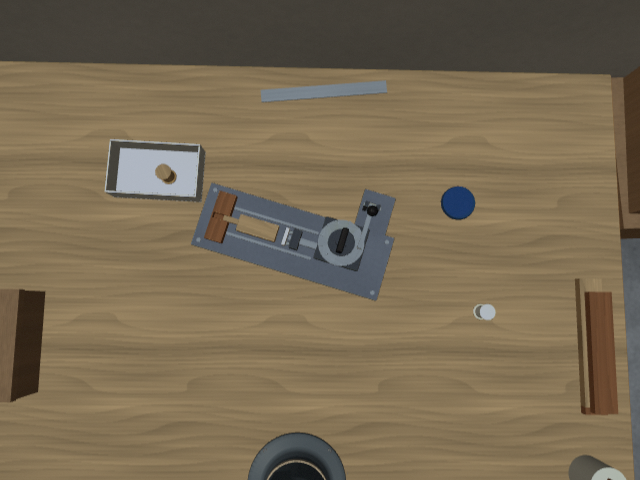

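View pics/wrist0.png

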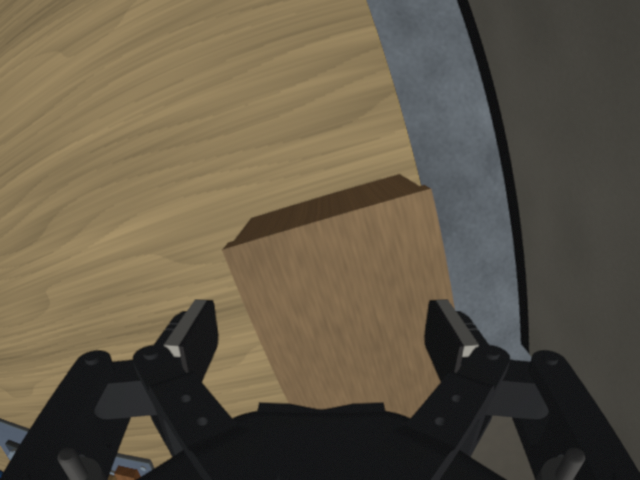

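```bash
cat > h.py <<'E'
import numpy as np, cv2
from scipy.spatial.transform import Rotation as R
from plant import monitor, optics, robot
def P(name,u,v,d):
    c=optics.camera_params(name); k=c["mtx"]
    u=np.asarray(u,float);v=np.asarray(v,float);d=np.asarray(d,float)
    p=np.stack([(u-k[0,2])/k[0,0]*d,(v-k[1,2])/k[1,1]*d,d],-1)
    return p@R.from_quat(c["attitude"]).as_matrix().T+c["eye"]
def proj(name,X):
    c=optics.camera_params(name);k=c["mtx"]
    p=(np.atleast_2d(X)-c["eye"])@R.from_quat(c["attitude"]).as_matrix()
    return np.stack([p[:,0]/p[:,2]*k[0,0]+k[0,2],p[:,1]/p[:,2]*k[1,1]+k[1,2]],-1)
def cloud(name,d):
    v,u=np.mgrid[:480,:640]; return P(name,u,v,d)
E
python3 - <<'E'
from h import *
for n in("top","scene"):
    d=np.load(f"pics/{n}0.npy"); im=cv2.imread(f"pics/{n}0.png").astype(int)
    X=cloud(n,d); ok=d>0
    mx=im.max(2)
    # black grip
    z=X[...,2]
    s=ok&(mx<60)&(z>85)&(z<110)
    print(n,"grip",s.sum())
    def region(s,lab):
        if s.sum()<3: return
        nl,l=cv2.connectedComponents(s.astype(np.uint8))
        for i in range(1,nl):
            q=X[l==i]
            if len(q)>8:
                vv,uu=np.where(l==i)
                print(lab,len(q),q.mean(0).round(1),q[:,2].max().round(1),(uu.mean().round(1),vv.mean().round(1)))
    region(s,"grip")
    region(ok&(mx<50)&(z>100)&(z<140),"ball")
    b=ok&(z>-5)&(z<20)
p=cv2.imread("pics/top0.png")
cv2.imwrite("pics/topz.png",cv2.resize(p[170:310,185:405],None,fx=3.6,fy=3.6,interpolation=cv2.INTER_CUBIC))
p=cv2.imread("pics/scene0.png")
cv2.imwrite("pics/scz.png",cv2.resize(p[190:400,230:430],None,fx=2.8,fy=2.8,interpolation=cv2.INTER_CUBIC))
E
```

```text
top grip 920
grip 160 [523.3 -88.8  94.7] 102.2 (np.float64(341.9), np.float64(239.5))
grip 581 [298.6 569.3  98.1] 110.0 (np.float64(17.5), np.float64(344.7))
grip 171 [ 58.9 -10.1  97.1] 109.9 (np.float64(301.2), np.float64(468.6))
ball 91 [ 582.8 -149.8  118.8] 127.8 (np.float64(372.0), np.float64(210.3))
ball 9 [243.7 569.2 102.1] 103.3 (np.float64(14.2), np.float64(372.4))
ball 216 [ 60.8 -12.8 119.6] 139.9 (np.float64(302.3), np.float64(471.2))
scene grip 515
grip 285 [59.9  2.7 98.1] 110.0 (np.float64(522.4), np.float64(170.1))
grip 10 [-4.4 66.2 95.8] 103.8 (np.float64(564.6), np.float64(178.5))
grip 208 [526.  -86.3  93.9] 99.4 (np.float64(318.8), np.float64(222.2))
ball 291 [ 60.5 -11.9 121.6] 140.0 (np.float64(521.1), np.float64(158.3))
ball 79 [ 585.8 -145.6  118.7] 124.7 (np.float64(278.5), np.float64(205.5))
```

View pics/topz.png

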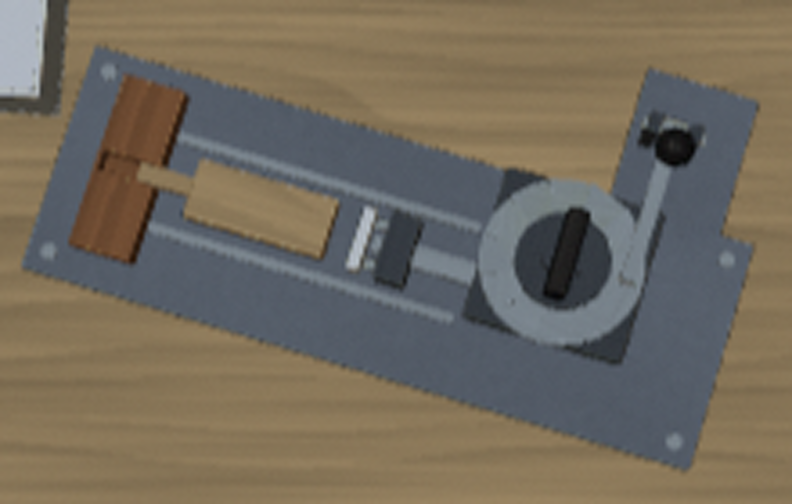

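View pics/scz.png

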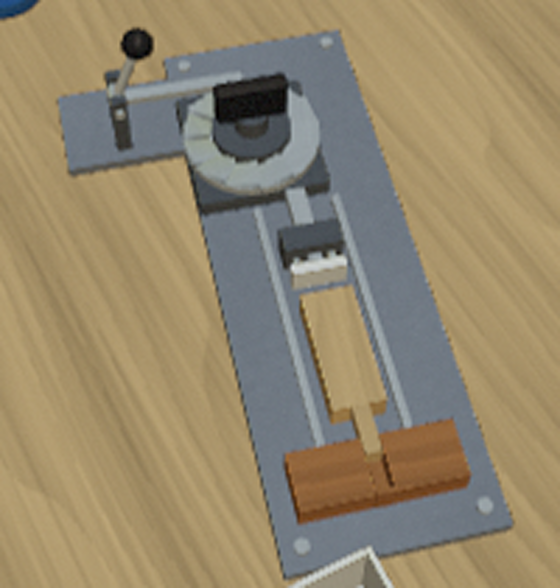

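```bash
python3 - <<'E'
from h import *
from scipy.optimize import least_squares
def ray(n,u,v,z):
    a=P(n,u,v,500.);b=P(n,u,v,1000.);t=(z-a[2])/(b[2]-a[2]);return a+t*(b-a)
T=lambda x,y:(185+(x+.5)/3.6-.5,170+(y+.5)/3.6-.5)
S=lambda x,y:(230+(x+.5)/2.8-.5,190+(y+.5)/2.8-.5)
pt={"c1":("top",T(100,45),12),"c2":("top",T(22,268),12),"c3":("top",T(690,470),12),"c4":("top",T(753,243),12),
"grip":("top",T(567,252),98),"gA":("top",T(578,210),98),"gB":("top",T(557,297),98),"ball":("top",T(674,146),112),
"sc4":("scene",S(338,30),12),"sc3":("scene",S(513,524),12),"sc2":("scene",S(286,579),12),
"sball":("scene",S(137,44),112),"sgripL":("scene",S(216,93),98),"sgripR":("scene",S(286,76),98),
"barSh":("top",T(182,186),22),"barSh_":("top",T(182,215),22),"barShA":("top",T(200,158),22),"barEA":("top",T(338,200),22),"barEB":("top",T(322,258),22),
"corA":("top",T(188,95),22),"corB":("top",T(134,265),22),
"padA":("top",T(379,209),28),"padB":("top",T(360,272),28),"padfA":("top",T(364,206),28),"padfB":("top",T(347,267),28),
"jawA":("top",T(399,208),40),"jawC":("top",T(405,287),40)}
for k,(n,uv,z) in pt.items(): print(k,np.round(ray(n,*uv,z),1))
E
```

```text
c1 [661.6 205.1  12. ]
c2 [517.9 248.5  12. ]
c3 [ 396.7 -172.1   12. ]
c4 [ 540.5 -212.4   12. ]
grip [522.6 -89.   98. ]
gA [547.7 -95.3  98. ]
gB [496.  -83.3  98. ]
ball [ 584.3 -150.4  112. ]
sc4 [ 396.4 -171.2   12. ]
sc3 [519.6 249.4  12. ]
sc2 [662.5 210.   12. ]
sball [ 583.3 -151.6  112. ]
sgripL [549.7 -93.1  98. ]
sgripR [497.7 -82.8  98. ]
barSh [570.  148.7  22. ]
barSh_ [551.6 148.1  22. ]
barShA [588. 138.  22.]
barEA [562.6  50.9  22. ]
barEB [525.8  60.   22. ]
corA [628.1 146.8  22. ]
corB [519.7 176.9  22. ]
padA [556.4  24.8  28. ]
padB [516.7  35.8  28. ]
padfA [558.2  34.2  28. ]
padfB [519.7  43.9  28. ]
jawA [555.5  11.9  40. ]
jawC [506.5   7.3  40. ]
```

```bash
python3 - <<'E'
from h import *
def ray(n,u,v,z):
    a=P(n,u,v,500.);b=P(n,u,v,1000.);t=(z-a[2])/(b[2]-a[2]);return a+t*(b-a)
p=cv2.imread("pics/top0.png")
g=p[215:270,310:372].max(2)
cv2.imwrite("pics/g.png",cv2.resize(p[215:270,310:372],None,fx=10,fy=10,interpolation=cv2.INTER_NEAREST))
for th in(28,35,42):
  m=(g<th).astype(np.uint8)
  n,l,st,c=cv2.connectedComponentsWithStats(m)
  i=l[25,32]; 
  i=1+np.argmax(st[1:,4])
  v,u=np.where(l==i); W=np.array([ray("top",a+310,b+215,98) for a,b in zip(u,v)])[:,:2]
  w,V=np.linalg.eigh(np.cov(W.T)); e=V[:,1]; e*=np.sign(e[0]); print(th,len(u),W.mean(0).round(1),np.arctan2(e[1],e[0]).round(3),np.sqrt(12*w).round(1), cv2.minAreaRect(W.astype(np.float32)))
E
```

```text
28 60 [516.1 -87.3] -0.372 [17.4 54.4] ((520.9825439453125, -88.39585876464844), (13.36375617980957, 53.2935676574707), 72.17356872558594)
35 150 [520.6 -88.4] -0.308 [14.2 53.5] ((521.3218383789062, -88.30937957763672), (13.787474632263184, 53.760345458984375), 73.8088150024414)
42 181 [521.3 -88.3] -0.29 [14.7 54.7] ((521.3214721679688, -88.36001586914062), (14.922026634216309, 55.35579299926758), 73.49995422363281)
```

View pics/g.png

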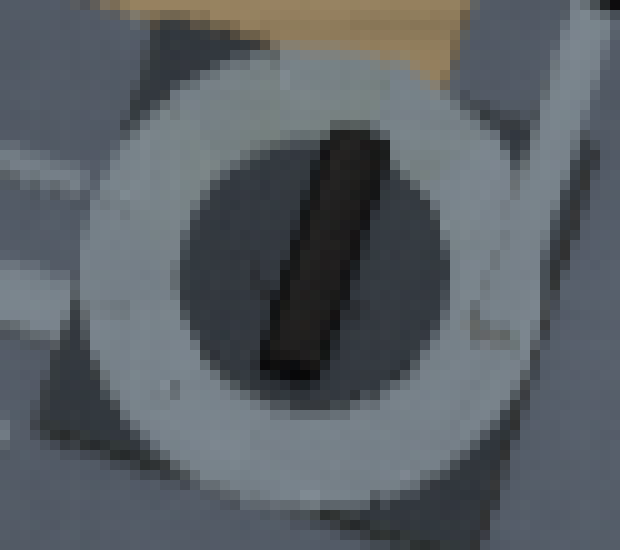

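Emit:
jog_arm([
  [0,-0.04,-0.027,0,0],
  [0,-0.08,-0.053,0,0],
  [0,-0.12,-0.08,0,0],
  [0,-0.16,-0.107,0,0],
  [0,-0.2,-0.134,0,0],
  [0,-0.24,-0.16,0,0],
  [0,-0.28,-0.187,0,0],
  [0,-0.32,-0.214,0,0],
  [0,-0.36,-0.24,0,0],
  [0,-0.372,-0.249,0,0],
  [0,-0.372,-0.249,0,0],
])

```text
t: 1.52
tcp_pos: [479.9, 299.0, 253.1]
tcp_rot: [0.148, 0.989, -0.0, -0.0]
ft_force: [-0.1, 0.7, 0.4]
opening: 1.01
```

Emit:
jog_arm([
  [0,-0.02,-0.04,0,0],
  [0,-0.035,-0.08,0,0],
  [0,-0.05,-0.12,0,0],
  [0,-0.067,-0.16,0,0],
  [0,-0.085,-0.2,0,0],
  [0,-0.103,-0.24,0,0],
  [0,-0.12,-0.28,0,0],
  [0,-0.137,-0.32,0,-0.1],
  [0,-0.154,-0.36,0,-0.1],
  [0,-0.154,-0.36,0,-0.1],
  [0,-0.154,-0.36,0,-0.1],
])

```text
t: 2.9
tcp_pos: [522.7, -87.1, 253.0]
tcp_rot: [0.14, 0.99, 0.001, -0.0]
ft_force: [-0.1, 0.5, 0.6]
opening: 1.003
```

```bash
python3 - <<'E'
from h import *
s=monitor.sense(); print(s["t"],s["joint_pos"].round(3),s["tcp_pos"],s["tcp_rot"],s["ft_force"],s["torque"])
R_=R.from_quat(s["tcp_rot"]).as_matrix(); print(R_.round(3))
p,d=optics.snapshot("wrist"); cv2.imwrite("pics/w1.png",p)
E
```

```text
2.9 [-0.184  0.234  0.322  1.892 -0.087  1.029  1.465] [522.65115573 -87.06911707 253.03344258] [ 1.40027706e-01  9.90147309e-01  6.71963815e-04 -3.11446038e-04] [-0.11498783  0.4715896   0.6159484 ] [0.00076508 0.03192099 0.03929945]
[[-0.961  0.277 -0.   ]
 [ 0.277  0.961  0.001]
 [ 0.001  0.001 -1.   ]]
```

View pics/w1.png

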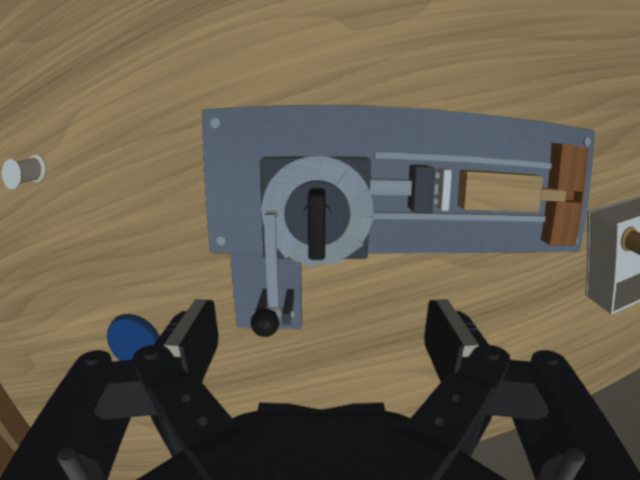

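```bash
cat >> h.py <<'E'
def wray(u,v,z,s=None):
    s=s or monitor.sense(); c=optics.camera_params("wrist");k=c["mtx"];T=c["tool_from_camera"]
    a=(u-k[0,2])/k[0,0];b=(v-k[1,2])/k[0,0];r=np.hypot(a,b)
    q=np.array([np.sin(r)*a/r,np.sin(r)*b/r,np.cos(r)])
    Rw=R.from_quat(s["tcp_rot"]).as_matrix()
    o=Rw@T[:3,3]+s["tcp_pos"]; dd=Rw@T[:3,:3]@q
    return o+dd*(z-o[2])/dd[2]
E
python3 - <<'E'
from h import *
for n,u,v,z in [("gripfar",317,191,98),("gripnear",316,254,98),("gripl",309,222,98),("gripr",325,222,98),("ball",264,322,112),("padA",447,190,28),("padfront",451,190,28),("barend",460,190,22),("barsh",543,192,22),("cor",551,192,22)]: print(n,wray(u,v,z).round(1))
E
```

```text
gripfar [496.4 -83.2  98. ]
gripnear [544.1 -97.9  98. ]
gripl [517.8 -95.8  98. ]
gripr [521.2 -84.1  98. ]
ball [ 584.  -153.4  112. ]
padA [539.8  35.8  28. ]
padfront [540.9  39.9  28. ]
barend [544.8  51.3  22. ]
barsh [571.2 149.9  22. ]
cor [573.8 160.9  22. ]
```

Emit:
jog_arm([
  [0,0,-0.0025,0.04,0],
  [0,0,-0.0025,0.08,0],
  [0,0,-0.0025,0.12,0],
  [0,0,-0.0025,0.15,0],
  [60,0,-0.0025,0.168,0],
  [100,0,-0.0025,0.168,0],
  [100,0,-0.0025,0.168,0],
])

```text
t: 3.82
tcp_pos: [522.5, -90.9, 85.9]
tcp_rot: [0.141, 0.99, 0.0, 0.001]
ft_force: [0.0, 0.1, -0.1]
opening: 0.609
```

```bash
python3 - <<'E'
from h import *
s=monitor.sense(); print(s["t"],s["joint_pos"].round(3),s["tcp_pos"],s["ft_force"],s["torque"],s["opening"])
p,d=optics.snapshot("wrist"); cv2.imwrite("pics/w2.png",p)
E
```

```text
3.825 [-0.12   0.458  0.271  2.041 -0.193  0.666  1.565] [522.45112762 -90.92237992  85.94765837] [ 0.00882176  0.1330101  -0.06385861] [-0.02635017  0.0220219   0.00087209] 0.6085545574444334
```

View pics/w2.png

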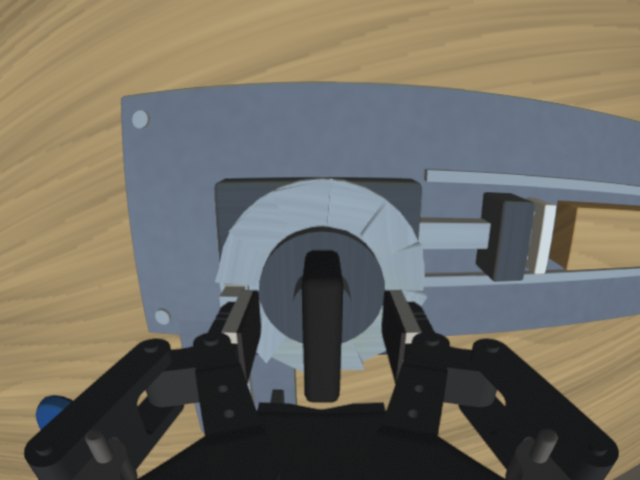

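Emit:
jog_arm([
  [255,0,0,0,0],
  [255,0,0,0,0],
  [255,0,0,0,0],
  [255,0,0,0,0],
  [255,0,0,0,0],
  [255,0,0,0,0],
])

```text
t: 4.62
tcp_pos: [522.8, -90.8, 86.5]
tcp_rot: [0.141, 0.99, 0.001, 0.001]
ft_force: [-0.2, 4.5, 5.6]
opening: 0.152
```

```bash
cat > st.py <<'E'
from h import *
s=monitor.sense(); Rw=R.from_quat(s["tcp_rot"]).as_matrix()
print(s["t"],"j7",s["joint_pos"][6].round(3),s["tcp_pos"].round(1),"F",s["ft_force"].round(2),"M",s["torque"].round(3),round(s["opening"],3),"ang",round(1.2883-np.arctan2(Rw[1,1],Rw[0,1]),4))
E
python3 st.py
```

```text
4.625 j7 1.565 [522.8 -90.8  86.5] F [-0.24  4.51  5.6 ] M [ 0.463  0.156 -0.016] 0.152 ang 0.001
```

Emit:
jog_arm([
  [255,0,0.001,0,0.5],
  [255,0,0.001,0,1.3],
  [255,0,0.001,0,2.1],
  [255,0,0.001,0,2.9],
  [255,0,0.001,0,3.7],
  [255,0,0.001,0,4.5],
  [255,0,0.001,0,5.3],
  [255,0,0.001,0,6.0],
  [255,0,0.001,0,6.0],
  [255,0,0.001,0,6.0],
])

```text
t: 5.88
tcp_pos: [523.1, -90.4, 86.5]
tcp_rot: [0.44, 0.898, 0.001, 0.001]
ft_force: [0.2, 2.2, 6.6]
opening: 0.154
```

```bash
python3 st.py;  python3 - <<'E'
from h import *
p,d=optics.snapshot("wrist"); cv2.imwrite("pics/w3.png",p)
p,d=optics.snapshot("scene"); cv2.imwrite("pics/s3.png",cv2.resize(p[190:400,230:430],None,fx=2.8,fy=2.8))
E
```

```text
5.875 j7 1.054 [523.1 -90.4  86.5] F [0.2  2.18 6.64] M [0.199 0.218 0.007] 0.154 ang 0.6295
```

View pics/w3.png

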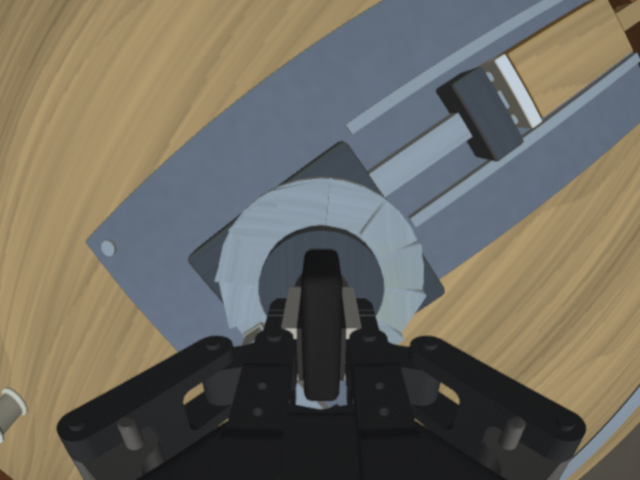

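View pics/s3.png

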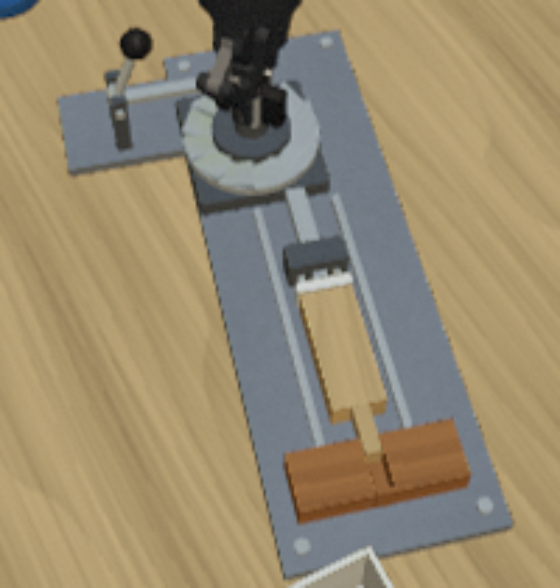

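Emit:
jog_arm([
  [255,0,0,0,0.6],
  [255,0,0,0,1.3],
  [255,0,0,0,2.0],
  [255,0,0,0,2.7],
  [255,0,0,0,3.4],
  [255,0,0,0,4.1],
  [255,0,0,0,4.7],
  [255,0,0,0,5.0],
  [255,0,0,0,5.2],
])

```text
t: 7.1
tcp_pos: [523.5, -90.2, 86.5]
tcp_rot: [0.665, 0.747, 0.001, 0.001]
ft_force: [0.2, 2.1, 6.5]
opening: 0.156
```

```bash
python3 st.py;  python3 - <<'E'
from h import *
p,d=optics.snapshot("wrist"); cv2.imwrite("pics/w4.png",p)
p,d=optics.snapshot("scene"); cv2.imwrite("pics/s4.png",cv2.resize(p[190:400,230:430],None,fx=2.8,fy=2.8))
p,d=optics.snapshot("top"); cv2.imwrite("pics/t4.png",cv2.resize(p[170:310,185:405],None,fx=3.6,fy=3.6,interpolation=cv2.INTER_CUBIC))
E
```

```text
7.1 j7 0.619 [523.5 -90.2  86.5] F [0.16 2.09 6.51] M [0.279 0.17  0.284] 0.156 ang 1.1731
```

View pics/t4.png

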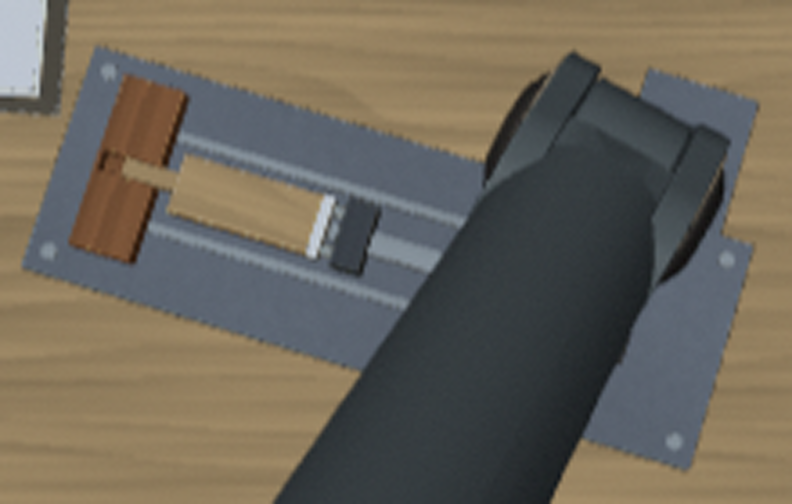

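View pics/s4.png

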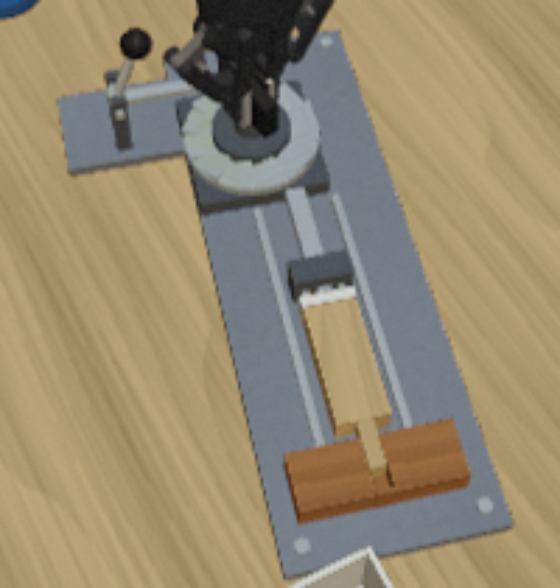

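Emit:
jog_arm([
  [255,0,0,0,0.4],
  [255,0,0,0,0.8],
  [255,0,0,0,1.2],
  [255,0,0,0,1.6],
  [255,0,0,0,1.9],
  [255,0,0,0,2.1],
  [255,0,0,0,2.2],
])

```text
t: 8.12
tcp_pos: [523.6, -90.2, 86.5]
tcp_rot: [0.747, 0.665, 0.001, 0.001]
ft_force: [1.0, 3.7, 5.9]
opening: 0.16
```

```bash
python3 st.py;  python3 - <<'E'
from h import *
p,d=optics.snapshot("top"); cv2.imwrite("pics/t5.png",cv2.resize(p[180:270,190:320],None,fx=6,fy=6,interpolation=cv2.INTER_CUBIC))
E
```

```text
8.125 j7 0.437 [523.6 -90.2  86.5] F [0.98 3.74 5.9 ] M [0.339 0.106 0.233] 0.16 ang 1.4031
```

View pics/t5.png

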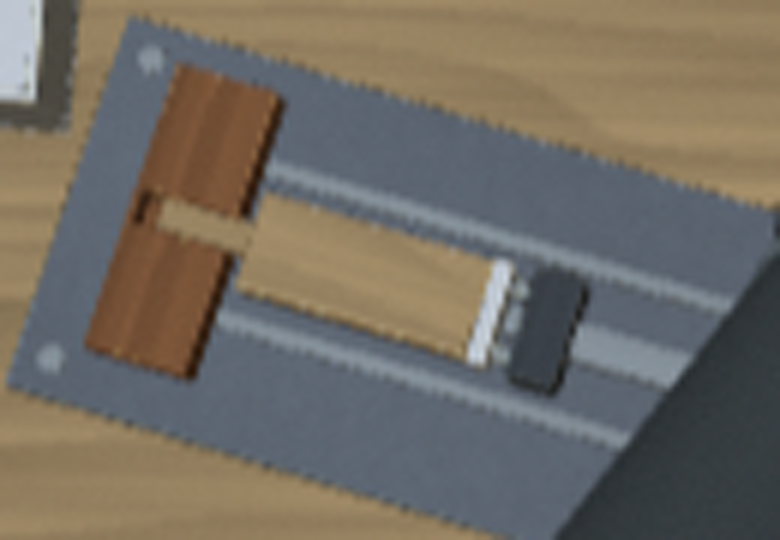

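Emit:
jog_arm([
  [255,0,0,0,0.3],
  [255,0,0,0,0.6],
  [255,0,0,0,0.8],
  [255,0,0,0,0.8],
])

```text
t: 8.68
tcp_pos: [523.7, -90.2, 86.5]
tcp_rot: [0.774, 0.633, 0.002, 0.0]
ft_force: [1.5, 2.0, 5.4]
opening: 0.156
```

```bash
python3 st.py
```

```text
8.675 j7 0.371 [523.7 -90.2  86.5] F [1.46 2.   5.44] M [0.308 0.101 0.121] 0.156 ang 1.487
```

Emit:
jog_arm([
  [255,0,0,0,0.15],
  [255,0,0,0,0.3],
  [255,0,0,0,0.3],
])

```text
t: 9.05
tcp_pos: [523.7, -90.2, 86.5]
tcp_rot: [0.784, 0.621, 0.002, 0.0]
ft_force: [2.2, 1.7, 5.7]
opening: 0.154
```

```bash
python3 st.py
```

```text
9.05 j7 0.346 [523.7 -90.2  86.5] F [2.17 1.65 5.66] M [0.343 0.143 0.166] 0.154 ang 1.5184
```

Emit:
jog_arm([
  [255,0,0,0,0.15],
  [255,0,0,0,0.3],
  [255,0,0,0,0.3],
])

```text
t: 9.43
tcp_pos: [523.7, -90.2, 86.5]
tcp_rot: [0.793, 0.609, 0.002, 0.0]
ft_force: [1.6, 2.9, 6.5]
opening: 0.156
```

```bash
python3 st.py;  python3 - <<'E'
from h import *
for i in range(3):
    p,d=optics.snapshot("top")
    print(monitor.sense()["torque"][2])
cv2.imwrite("pics/t6.png",cv2.resize(p[180:270,190:320],None,fx=6,fy=6,interpolation=cv2.INTER_CUBIC))
E
```

```text
9.425 j7 0.321 [523.7 -90.2  86.5] F [1.6  2.94 6.47] M [0.311 0.091 0.156] 0.156 ang 1.5498
0.11229377151618104
0.17937251369975446
0.1394607396919923
```

View pics/t6.png

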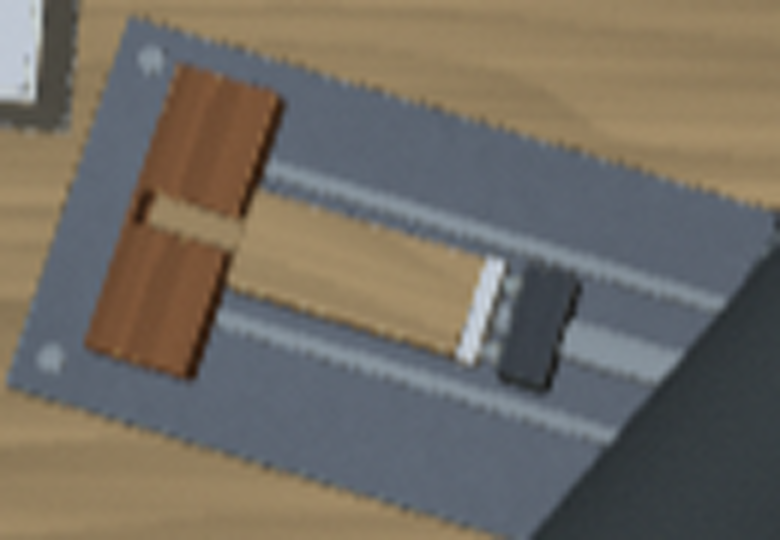

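Emit:
jog_arm([
  [255,0,0,0,0.15],
  [255,0,0,0,0.3],
  [255,0,0,0,0.3],
])

```text
t: 9.95
tcp_pos: [523.7, -90.2, 86.5]
tcp_rot: [0.803, 0.596, 0.002, 0.0]
ft_force: [2.4, 2.0, 5.2]
opening: 0.157
```

```bash
cat > tq.py <<'E'
from h import *
a=[]
for i in range(5):
    p,d=optics.snapshot("top"); a.append(monitor.sense()["torque"][2])
print(np.round(a,3),np.mean(a))
E
python3 st.py; python3 tq.py
```

```text
9.95 j7 0.296 [523.7 -90.2  86.5] F [2.38 1.96 5.2 ] M [0.328 0.044 0.147] 0.157 ang 1.5812
[0.152 0.163 0.166 0.17  0.177] 0.1654108630382769
```

Emit:
jog_arm([
  [255,0,0,0,0.15],
  [255,0,0,0,0.3],
  [255,0,0,0,0.3],
])

```text
t: 10.58
tcp_pos: [523.8, -90.3, 86.5]
tcp_rot: [0.812, 0.584, 0.002, 0.0]
ft_force: [1.3, 2.0, 5.3]
opening: 0.151
```

```bash
python3 st.py; python3 tq.py
```

```text
10.575 j7 0.272 [523.8 -90.3  86.5] F [1.29 2.   5.31] M [ 0.382 -0.044  0.145] 0.151 ang 1.6126
[0.109 0.177 0.141 0.153 0.119] 0.13996245330120916
```

Emit:
jog_arm([
  [255,0,0,0,0.15],
  [255,0,0,0,0.3],
  [255,0,0,0,0.3],
])

```text
t: 11.2
tcp_pos: [523.8, -90.3, 86.5]
tcp_rot: [0.821, 0.571, 0.002, 0.0]
ft_force: [1.2, 3.3, 5.1]
opening: 0.152
```

```bash
python3 st.py; python3 tq.py
```

```text
11.2 j7 0.247 [523.8 -90.3  86.5] F [1.23 3.27 5.08] M [0.3   0.084 0.201] 0.152 ang 1.644
[0.152 0.153 0.167 0.135 0.171] 0.1556554794498361
```

```bash
python3 - <<'E'
from h import *
p,d=optics.snapshot("top")
cv2.imwrite("pics/t7.png",cv2.resize(p[180:270,190:320],None,fx=6,fy=6,interpolation=cv2.INTER_CUBIC))
p,d=optics.snapshot("scene"); cv2.imwrite("pics/s7.png",cv2.resize(p[260:390,310:420],None,fx=4.5,fy=4.5,interpolation=cv2.INTER_CUBIC))
E
```

```text
(no output)
```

View pics/t7.png

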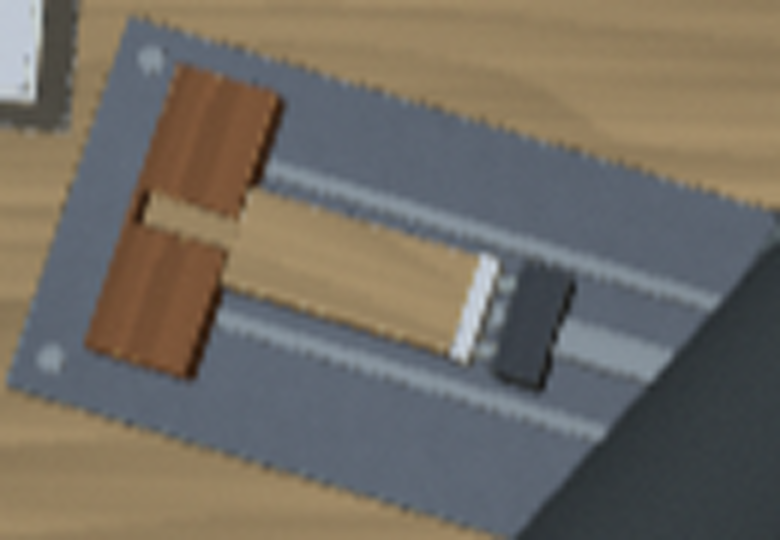

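View pics/s7.png

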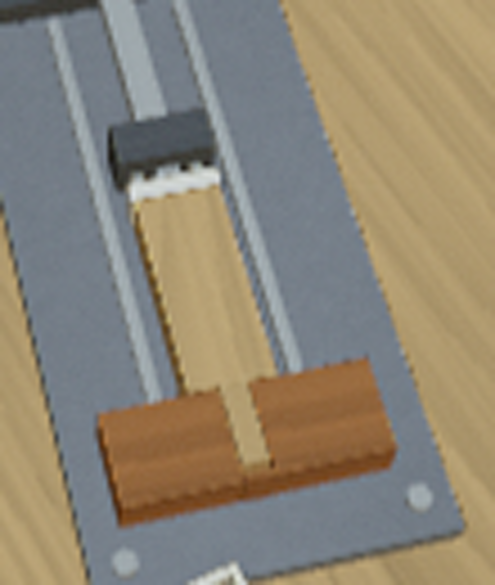

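Emit:
jog_arm([
  [255,0,0,0,0.15],
  [255,0,0,0,0.3],
  [255,0,0,0,0.3],
])

```text
t: 11.92
tcp_pos: [523.8, -90.3, 86.5]
tcp_rot: [0.83, 0.558, 0.002, 0.0]
ft_force: [1.0, 2.2, 6.8]
opening: 0.155
```

```bash
python3 st.py; python3 tq.py
```

```text
11.925 j7 0.222 [523.8 -90.3  86.5] F [0.95 2.21 6.79] M [0.386 0.012 0.226] 0.155 ang 1.6754
[0.145 0.149 0.141 0.206 0.186] 0.16540318830623188
```

Emit:
jog_arm([
  [255,0,0,0,0.15],
  [255,0,0,0,0.3],
  [255,0,0,0,0.3],
])

```text
t: 12.55
tcp_pos: [523.8, -90.3, 86.5]
tcp_rot: [0.838, 0.545, 0.002, 0.0]
ft_force: [1.7, 2.0, 5.7]
opening: 0.153
```

```bash
python3 st.py; python3 tq.py
```

```text
12.55 j7 0.198 [523.8 -90.3  86.5] F [1.67 1.97 5.68] M [ 0.327 -0.029  0.279] 0.153 ang 1.7063
[0.325 0.255 0.321 0.314 0.254] 0.29362933817453235
```

Emit:
jog_arm([
  [255,0,0,0,0.1],
  [255,0,0,0,0.25],
  [255,0,0,0,0.25],
])

```text
t: 13.18
tcp_pos: [523.9, -90.3, 86.5]
tcp_rot: [0.845, 0.534, 0.002, 0.0]
ft_force: [0.5, 2.4, 4.7]
opening: 0.153
```

```bash
python3 st.py; python3 tq.py; python3 - <<'E'
from h import *
p,d=optics.snapshot("top")
cv2.imwrite("pics/t8.png",cv2.resize(p[180:270,190:320],None,fx=6,fy=6,interpolation=cv2.INTER_CUBIC))
E
```

```text
13.175 j7 0.177 [523.9 -90.3  86.5] F [0.54 2.4  4.67] M [0.373 0.012 0.349] 0.153 ang 1.7321
[0.311 0.39  0.338 0.389 0.341] 0.3537301053099441
```

View pics/t8.png

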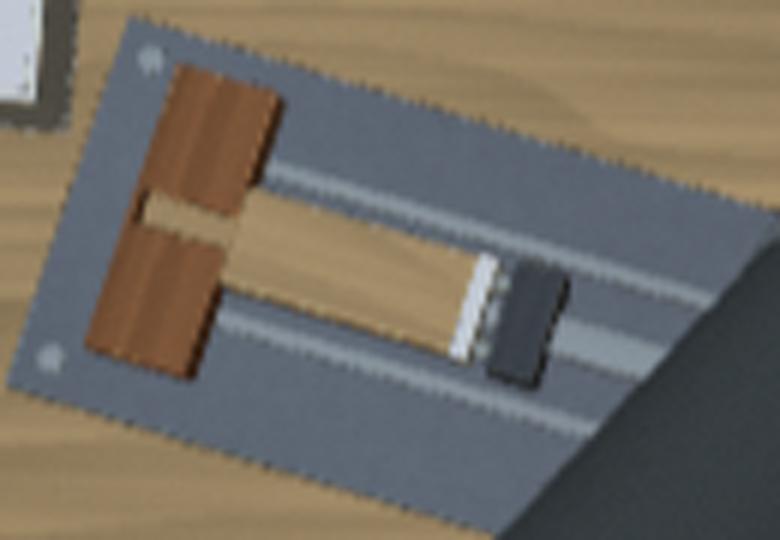

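Emit:
jog_arm([
  [255,0,0,0,0.08],
  [255,0,0,0,0.08],
])

```text
t: 13.72
tcp_pos: [523.9, -90.2, 86.5]
tcp_rot: [0.848, 0.531, 0.002, 0.0]
ft_force: [1.6, 2.0, 5.0]
opening: 0.156
```

```bash
python3 st.py; python3 tq.py
```

```text
13.725 j7 0.171 [523.9 -90.2  86.5] F [1.55 1.96 5.02] M [ 0.263 -0.031  0.387] 0.156 ang 1.7402
[0.385 0.403 0.397 0.386 0.425] 0.39935514397367033
```

Emit:
jog_arm([
  [110,0,0,0,0],
  [110,0,0,0,0],
  [110,0,0,0,0],
  [110,0,0,0,0],
  [110,0,0,-0.03,0],
  [110,0,0,-0.06,0],
  [110,0,0,-0.09,0],
  [110,0,0,-0.1,0],
  [110,0,0,-0.1,0],
])

```text
t: 15.1
tcp_pos: [522.0, -90.9, 185.2]
tcp_rot: [0.848, 0.53, 0.0, -0.0]
ft_force: [0.1, -0.6, 0.8]
opening: 0.57
```

```bash
python3 st.py;  python3 - <<'E'
from h import *
p,d=optics.snapshot("wrist"); cv2.imwrite("pics/w9.png",p)
E
```

```text
15.1 j7 0.039 [522.  -90.9 185.2] F [ 0.06 -0.58  0.75] M [ 0.007  0.03  -0.007] 0.57 ang 1.7431
```

View pics/w9.png

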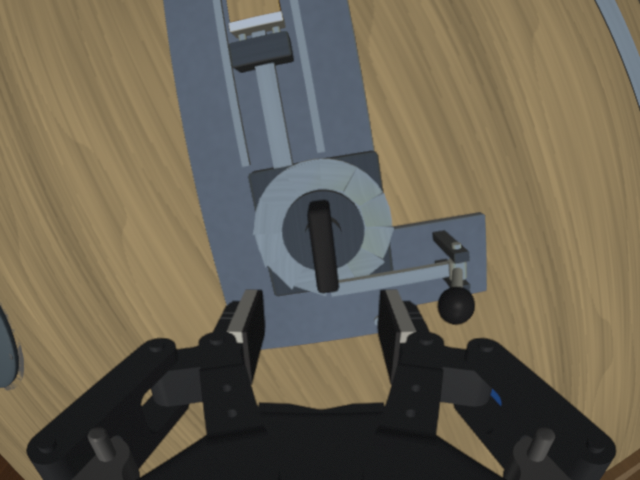

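Emit:
jog_arm([
  [255,-0.01,0.01,0,-1.5],
  [255,-0.02,0.02,0,-3.0],
  [255,-0.03,0.03,0,-4.5],
  [255,-0.034,0.041,0,-6],
  [255,-0.034,0.041,0,-7.5],
  [255,-0.034,0.041,0,-9],
  [255,-0.034,0.041,0,-10.5],
  [255,-0.034,0.041,0,-12],
  [255,-0.034,0.041,0,-13.5],
  [255,-0.034,0.041,0,-15],
  [255,-0.034,0.041,0,-16.6],
  [255,-0.034,0.041,0,-16.6],
])

```text
t: 16.65
tcp_pos: [543.1, -139.5, 183.8]
tcp_rot: [0.144, 0.99, 0.0, -0.001]
ft_force: [0.2, -0.3, 0.0]
opening: 0.0
```

```bash
python3 st.py;  python3 - <<'E'
from h import *
s=monitor.sense()
p,d=optics.snapshot("wrist"); cv2.imwrite("pics/w10.png",p)
E
```

```text
16.65 j7 1.643 [ 543.1 -139.5  183.8] F [ 0.19 -0.28  0.03] M [-0.004  0.036 -0.015] 0.0 ang 0.0071
```

View pics/w10.png

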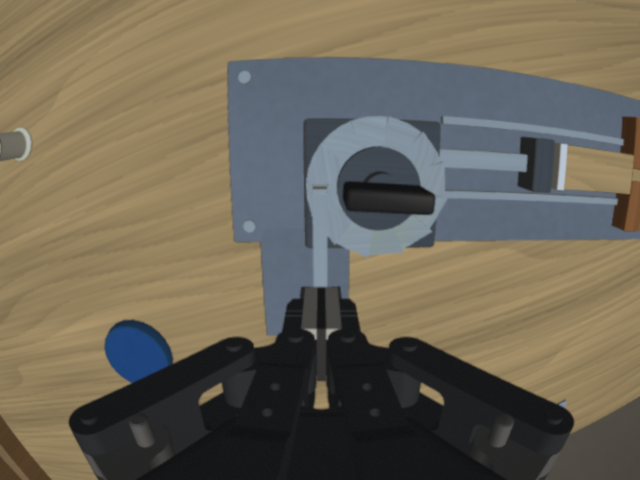

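Emit:
jog_arm([
  [255,0,0,0.03,0],
  [255,0,0,0.058,0],
  [255,0,0,0.058,0],
  [255,-0.01,0,0.058,0],
  [255,-0.02,0,0.058,0],
  [255,-0.03,0,0.058,0],
  [255,-0.04,0,0.058,0],
  [255,-0.04,0,0.058,0],
])

```text
t: 17.7
tcp_pos: [583.3, -151.3, 127.4]
tcp_rot: [0.143, 0.99, -0.0, 0.001]
ft_force: [-0.1, 0.5, 0.4]
opening: -0.004
```

```bash
python3 st.py;  python3 - <<'E'
from h import *
p,d=optics.snapshot("scene"); cv2.imwrite("pics/s11.png",cv2.resize(p[150:300,220:380],None,fx=4,fy=4,interpolation=cv2.INTER_CUBIC))
E
```

```text
17.7 j7 1.696 [ 583.3 -151.3  127.4] F [-0.09  0.49  0.44] M [-0.002 -0.029 -0.017] -0.004 ang 0.005
```

View pics/s11.png

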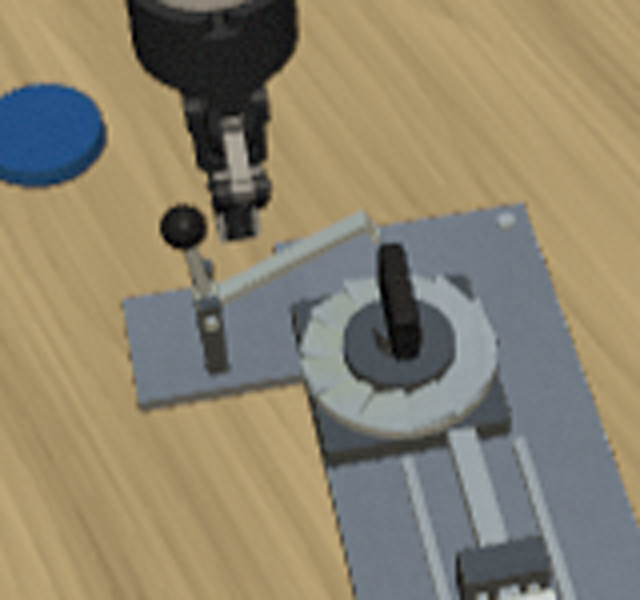

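Emit:
jog_arm([
  [255,-0.01,0,0,0],
  [255,-0.02,0,0,0],
  [255,-0.03,0,0,0],
  [255,-0.036,0,0,0],
  [255,-0.036,0,0,0],
  [255,-0.036,0,0,0],
])

```text
t: 18.5
tcp_pos: [616.5, -161.1, 127.1]
tcp_rot: [0.143, 0.99, 0.0, -0.0]
ft_force: [-0.6, -0.2, 0.3]
opening: -0.0
```

```bash
python3 st.py;  python3 - <<'E'
from h import *
p,d=optics.snapshot("scene"); cv2.imwrite("pics/s12.png",cv2.resize(p[150:300,220:380],None,fx=4,fy=4,interpolation=cv2.INTER_CUBIC))
E
```

```text
18.5 j7 1.702 [ 616.5 -161.1  127.1] F [-0.6  -0.19  0.35] M [0.049 0.039 0.077] -0.0 ang 0.0051
```

View pics/s12.png

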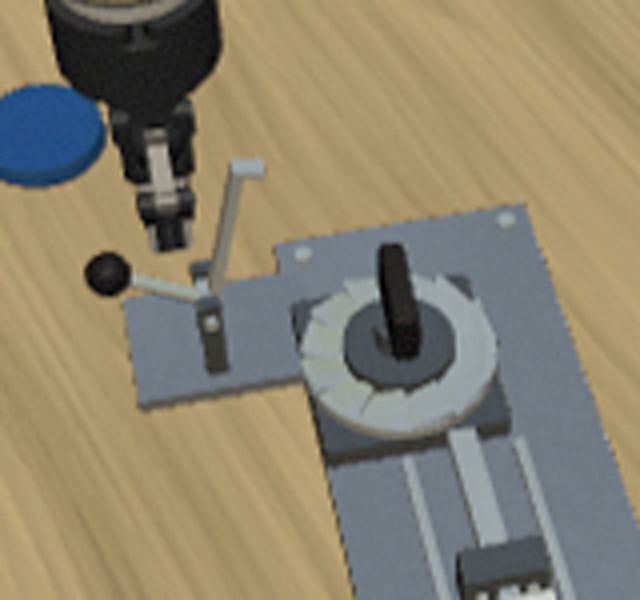

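Emit:
jog_arm([
  [255,0,0,-0.04,0],
  [255,0,0,-0.08,0],
  [255,0,0,-0.11,0],
  [200,0.02,0.008,-0.11,1.5],
  [150,0.04,0.016,-0.11,3.0],
  [110,0.06,0.024,-0.11,4.5],
  [110,0.08,0.032,-0.11,6],
  [110,0.1,0.04,-0.11,7.5],
  [110,0.11,0.042,-0.11,9],
  [110,0.11,0.042,-0.11,10.5],
  [110,0.11,0.042,-0.11,12],
  [110,0.11,0.042,-0.11,13.5],
])

```text
t: 20.05
tcp_pos: [522.8, -89.6, 237.4]
tcp_rot: [0.753, 0.658, 0.0, -0.0]
ft_force: [0.5, -0.6, -0.6]
opening: 0.572
```

Emit:
jog_arm([
  [110,0,0,0,1.3],
  [110,0,0,0,1.3],
  [110,0,0,0,1.3],
])

```text
t: 20.42
tcp_pos: [523.1, -89.6, 237.3]
tcp_rot: [0.794, 0.608, 0.0, -0.0]
ft_force: [0.0, 0.4, 0.4]
opening: 0.57
```

```bash
python3 st.py;  python3 - <<'E'
from h import *
p,d=optics.snapshot("wrist"); cv2.imwrite("pics/w13.png",p)
E
```

```text
20.425 j7 0.088 [523.1 -89.6 237.3] F [0.03 0.37 0.42] M [ 0.078 -0.023 -0.009] 0.57 ang 1.5528
```

View pics/w13.png

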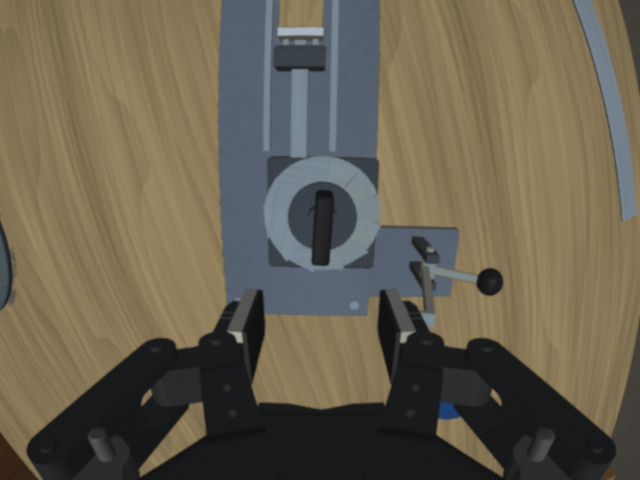

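Emit:
jog_arm([
  [110,0,0,0.04,0.6],
  [110,0,0,0.08,0.6],
  [110,0,0,0.12,0.6],
  [110,0,0,0.14,0.6],
  [110,0,0,0.151,0.6],
  [110,0,0,0.151,0.6],
  [255,0,0,0.151,0.6],
  [255,0,0,0.151,0.6],
  [255,0,0,0.151,0.6],
  [255,0,0,0.151,0.6],
  [255,0,0,0.151,0.6],
])

```text
t: 21.85
tcp_pos: [524.0, -89.8, 87.3]
tcp_rot: [0.813, 0.582, 0.001, 0.0]
ft_force: [-0.4, -0.2, 6.5]
opening: 0.152
```

```bash
python3 st.py;  python3 tq.py;python3 - <<'E'
from h import *
p,d=optics.snapshot("scene"); cv2.imwrite("pics/s14.png",cv2.resize(p[150:300,220:380],None,fx=4,fy=4,interpolation=cv2.INTER_CUBIC))
E
```

```text
21.85 j7 0.216 [524.  -89.8  87.3] F [-0.44 -0.19  6.51] M [0.039 0.198 0.066] 0.152 ang 1.6174
[ 0.069  0.07  -0.007  0.048 -0.026] 0.03083446484167342
```

View pics/s14.png

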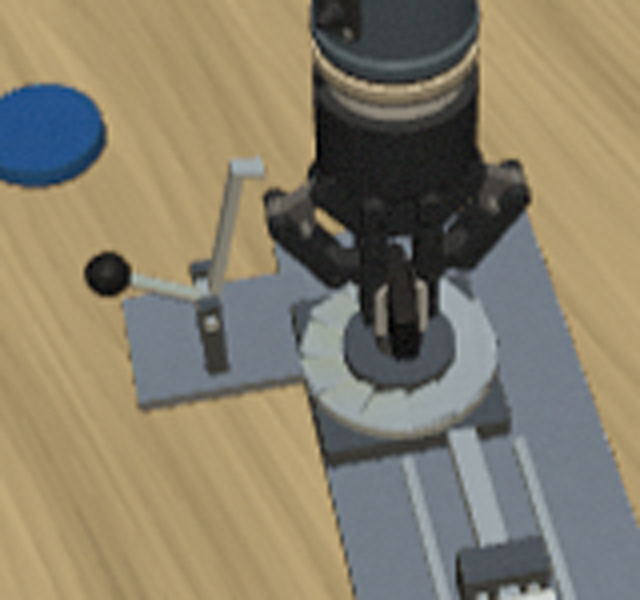

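Emit:
jog_arm([
  [255,0,0,0,-0.7],
  [255,0,0,0,-2.0],
  [255,0,0,0,-3.3],
  [255,0,0,0,-4.6],
  [255,0,0,0,-5.9],
  [255,0,0,0,-7.2],
  [255,0,0,0,-8.5],
  [255,0,0,0,-9.8],
  [255,0,0,0,-11.1],
  [255,0,0,0,-12.4],
  [255,0,0,0,-13.5],
  [255,0,0,0,-14.2],
])

```text
t: 23.65
tcp_pos: [522.6, -90.4, 87.3]
tcp_rot: [0.204, 0.979, -0.0, -0.0]
ft_force: [-3.8, -0.9, 8.6]
opening: 0.154
```

```bash
python3 st.py;  python3 tq.py
```

```text
23.65 j7 1.414 [522.6 -90.4  87.3] F [-3.77 -0.87  8.58] M [-0.143  0.81  -0.111] 0.154 ang 0.1292
[-0.049  0.041  0.048  0.002  0.046] 0.01753628242415972
```

Remaining about 0.12 rad to the stop; approach it gently.

Emit:
jog_arm([
  [255,0,0,0,-0.4],
  [255,0,0,0,-0.8],
  [255,0,0,0,-1.0],
  [255,0,0,0,-1.1],
  [255,0,0,0,-1.1],
])

```text
t: 24.52
tcp_pos: [522.5, -90.5, 87.2]
tcp_rot: [0.149, 0.989, -0.0, -0.0]
ft_force: [-4.2, -0.6, 9.9]
opening: 0.15
```

```bash
python3 st.py;  python3 tq.py
```

```text
24.525 j7 1.507 [522.5 -90.5  87.2] F [-4.17 -0.63  9.87] M [-0.145  0.807  0.008] 0.15 ang 0.0161
[0.014 0.058 0.01  0.049 0.039] 0.03387803746099326
```

Emit:
jog_arm([
  [255,0,0,0,-0.15],
  [255,0,0,0,-0.3],
  [255,0,0,0,-0.3],
])

```text
t: 25.15
tcp_pos: [522.5, -90.6, 87.2]
tcp_rot: [0.135, 0.991, 0.0, -0.0]
ft_force: [-4.5, -1.3, 9.2]
opening: 0.152
```

```bash
python3 st.py;  python3 tq.py
```

```text
25.15 j7 1.531 [522.5 -90.6  87.2] F [-4.55 -1.32  9.24] M [-0.145  0.786 -0.608] 0.152 ang -0.0119
[-0.576 -0.654 -0.598 -0.624 -0.611] -0.6124635573418408
```

Emit:
jog_arm([
  [255,0,0,0,0.2],
  [255,0,0,0,0.2],
  [110,0,0,0,0.2],
  [110,0,0,0,0.2],
  [110,0,0,0,0.2],
  [110,0,0,0,0.2],
  [110,0,0,-0.02,0.2],
  [110,0,0,-0.05,0.2],
  [110,0,0,-0.09,0.2],
  [110,0,0,-0.13,0.2],
  [110,0,0,-0.17,0.2],
  [110,0,0,-0.17,0.2],
])

```text
t: 26.9
tcp_pos: [525.1, -90.1, 259.5]
tcp_rot: [0.143, 0.99, 0.0, 0.004]
ft_force: [1.5, -0.0, 0.0]
opening: 0.568
```

```bash
python3 st.py;  python3 - <<'E'
from h import *
s=monitor.sense()
p,d=optics.snapshot("wrist"); cv2.imwrite("pics/w20.png",p)
p,d=optics.snapshot("scene"); cv2.imwrite("pics/s20.png",cv2.resize(p[150:400,220:440],None,fx=2.4,fy=2.4,interpolation=cv2.INTER_CUBIC))
E
```

```text
26.9 j7 1.444 [525.1 -90.1 259.5] F [ 1.54 -0.03  0.03] M [0.    0.018 0.01 ] 0.568 ang 0.005
```

View pics/w20.png

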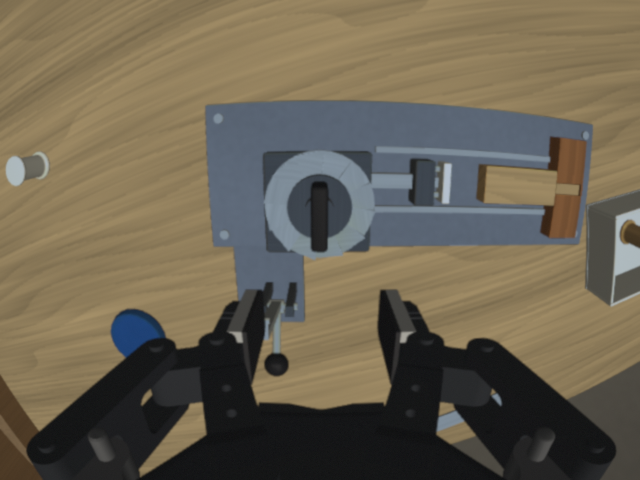

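View pics/s20.png

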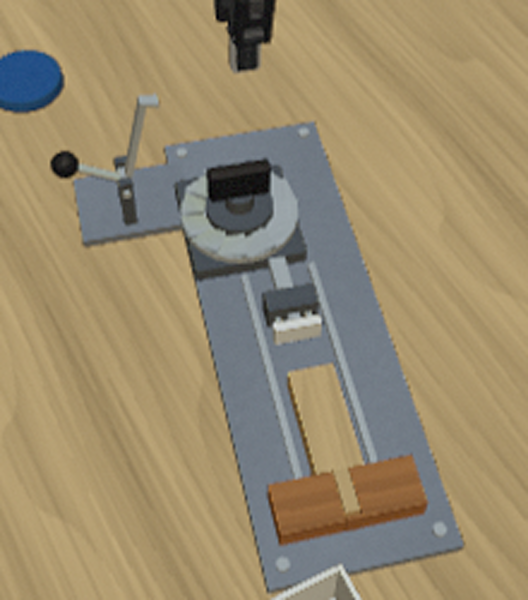

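```bash
python3 -c "
from plant import robot
print(robot.close_job())"
```

```text
the job is handed in; nothing more can be done
None
```

I wound the bar home, threw the pawl back so that it stays, turned the knob back to its stop, and handed the job in at about 27 s.

- **Winding:** I did it in one grasp with the pawl down, to about 1.74 rad. The settled torque rose from about 0.16 N m while the bar was sliding to about 0.40 N m. That is 0.24 N m over, or roughly 18 N at the pad by calculation, inside the 0.1–0.4 N m you gave.
- **Pawl:** When I let go of the knob it slipped back to about 1.62 rad, by my reading of the wrist picture. I then threw the pawl over.
- **Winding back:** With the pawl up I turned the knob back until the stop pushed back at about 0.6 N m, eased off, let go and raised the arm clear.
- **Last checks:** The final pictures show:
  - the shoulder flush on the side bar
  - the pawl lying back
  - the knob at 0 and the jaw drawn back
  - the tin and spool where they were; the basket was only partly in view
- **Limits of the checks:** The torque readings scatter by about 0.03 N m. I judged flushness and the knob's zero by eye, and no check failed.

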